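Turn the pill dispenser to the next dose

ROBOT

A 6-joint arm with a two-finger parallel gripper is mounted at the origin on the work surface. World frame = base frame: x ahead of the robot, y to its left, z up, the work surface at z = 0. Lengths are in mm, angles in rad, forces in N, time in s.
With the tool pointing down it reaches from about 350 to 975 mm from the base axis. Payload 7.1 kg.
Tool frame: the origin (TCP) lies at the very end of the fingers, on their centre line; the grasp point (between the pads) lies 19 mm behind it (ctrl.grip_point_offset is the distance from the TCP to the grasp point, in mm); z points along the fingers, y is the direction in which the jaws open and shut (so a half turn about z gives the same grasp; the last joint's range is limited). The gripper opens to 88 mm and grips with 3 to 60 N. Pads are 20 mm wide; open, the fingers measure 115 mm over their backs; the gripper's body (75 mm by 178 mm) begins 61 mm behind the grasp point.
Start: joints at [-1.327, 0.423, 1.63, -0, 1.089, -0.019], TCP at [162.385, -603.52, 222.675] pointing down, gripper open.
Joint ranges: [-3, 3], [-0.9, 2.11], [0.09, 2.58], [-1.31, 4.45], [0.11, 2.69], [-2.54, 2.54]. Speed limits (rad/s): [2.39, 2.39, 3.01, 3.14, 3.14, 3.14].

INTERFACE

Orientations are given as a rotation vector (axis times angle).
In Python, from workcell import ctrl gives the robot as it stands.
- The arm moves only by the tool move_arm, never from a script. Its argument "increments" is one flat list of numbers, 5 for each row, row after row: the closure in counts, from 0 (fully open) to 255 (shut), then the shift along the tool's x, y, z in mm, then the turn about the tool's z in degrees. In form: [grip, dx, dy, dz, yaw, grip, dx, dy, dz, yaw, ...]. A call has 1 to 12 rows; each row is the pose to reach, as a shift and turn from the pose measured when the call began, along the tool's axes at that moment; what a row does not reach only later rows make up. A row lasts 1/8 s, in which the tool goes at most 62.5 mm and 10.7 degrees, less where a joint would pass 70% of its speed; a pose out of reach is approached as far as the arm can. A call with a gripper value outside its range is refused whole. The fingers move at their own pace and stop on an object; the grip force is fixed at half the most. Time passes only in rows, so rows that repeat a pose let the fingers close. It gives the time, the measured TCP pose, the force and the opening at its end, in the units of the state.
- ctrl.get_obs(): the state, without advancing time (a new reading comes with each control period).
- ctrl.get_image(name): name is "side" or "top"; returns a dict with "frame" (384x512x3 uint8, red, green, blue), "vertical_fov" (degrees; the focal length in pixels is half the picture's height over the tangent of half this angle, whatever the lens; pixels are square), "cx", "cy" (the principal point, pixels), "pose" (4x4, takes a point from camera to world coordinates). Camera axes: x right, y down, z forward; pixel columns grow to the right and rows downward; lengths in mm; the calibration is good to about 2 mm. A picture is of the moment at which its call begins. There is no depth.
- ctrl.close_job(): hands the job in, once; it reports no verdict.
The state is a dict: "t": time; "qpos": joint angles; "qvel": joint speeds; "joint_torque": joint torques, N m; "ee_pos": TCP position; "orientation": TCP orientation; "ft_force": force on the tool from outside, world axes, zero at the start; "moment": the same for the moment, N m; "width": finger opening in mm.
Only numpy, scipy, OpenCV 4.12 (cv2) and the standard library are available. Lean on these libraries where they do the work, as an engineer would, in place of code of your own. Each camera call takes 0.05 s, during which the arm holds its last target.

TASK

The flap of the round pill dispenser stands over a well that has been emptied. With a fingertip, turn its knurled dial until the orange-framed flap clicks in over the next dose, the first well clockwise (seen from above) that still has tablets, and take the hand away. Do not pick the dispenser up or shove it out of its place, and leave the other things on the table as they are.

Things in the scene. Friction and masses are not known exactly. Their poses are not given: they have to be found in the camera images.
- dispenser: Round weekly pill dispenser, loose on rubber feet, about 0.6 kg: white tray 175 mm across, 21 mm high, 7 equal wells (0.898 rad each) under a flat dial. Origin: on the dial's upright axis, underside. Tray +x points at the middle of the first full well (red capsules, yellow tablets); 3 more full wells follow clockwise, the 3 empty ones lie anticlockwise.
- dial_top (a point): Centre of the dial's flat top, on its axis, 32 mm above the table. The dial is 170 mm across (too wide to pinch), its side 10 mm high. Outer band, 66 to 85 mm from the axis: blue, finely knurled, level with the rest. Inside it is clear, so the wells show; white cap 45 mm across in the middle.
- dial (a joint): Turn of the dial, rad, growing CLOCKWISE from above; endless both ways. Clicks every 0.898 rad (0, -0.898, -1.795...); 0 = flap over the first full well. Starts one or two clicks short (near -0.898 or -1.795). Leaving a click takes about 0.06 N m (1 N at the rim): a 5 to 15 N fingertip press drags it. Let go nearer one click than the next, it runs home into that one.
- flap (a point): Middle of the orange-framed clear snap flap in the dial, 45 mm from the axis, on the dial's top face, 32 mm above the table; it turns with the dial. The flap is shut and lies flush.
- dose (a point): Point above the middle of the first full well, 45 mm from the axis along the tray's +x, at the level of the dial's top (32 mm above the table); fixed to the tray. The flap has to end here.
- organiser: Bystander: blue plastic 7-lid pill organiser strip, 152 x 36 x 24 mm, long along its x; origin at the middle of its underside.
- pin_tin: Bystander: round steel safety-pin tin, 67 mm across, 22 mm high; origin at the middle of its underside.
- magnifier: Bystander: magnifier lying flat, steel-rimmed glass 85 mm across, 10 mm thick, black handle along its +y to 136 mm from the origin; origin at the middle of the glass, underside.
- tumbler: Bystander: empty glass tumbler, 68 mm across, 78 mm high; origin at the middle of its underside.
- bottle: Bystander: amber medicine bottle with white cap, 48 mm across, 85 mm high; origin at the middle of its underside.
- tape_roll: Bystander: roll of white tape lying flat, 66 mm across with a 40 mm hole, 25 mm high; origin at the middle of its underside.

How it is judged (in metres and radians):
On the way:
1. a finger is on the dispenser while the flap is still away from the full well (contact force between the fingers and dispenser above 0.5 N and horizontal distance between flap and dose above 0.012 m), for 0.1 s.
At the end, for the whole second after the job is handed in: The flap rests in its click over the first full well (its middle within 4 mm, about 6 degrees, of the well's middle), the dial at rest, the dispenser flat on the table within 25 mm of where it stood, every bystander within 15 mm of its place and upright (horizontal distance between flap and dose below 0.004 m and velocity of joint dial between -0.05 and 0.05 rad/s and distance of dispenser from where it was at the start of the episode below 0.025 m and angle between dispenser's own z axis and vertical below 0.05 rad and distance of each of organiser, pin_tin, magnifier, tumbler, bottle, tape_roll from where it was at the start of the episode below 0.015 m and angle between each of organiser, pin_tin, magnifier, tumbler, bottle, tape_roll's own z axis and vertical below 0.2 rad); the robot touches nothing.
It fails at once if the dispenser is lifted or tipped (height (world z) of dispenser above 0.01 m or angle between dispenser's own z axis and vertical above 0.12 rad).
It fails at once if the dispenser is worked with the arm or the gripper's body instead of the fingers (contact force between the arm and dispenser above 2 N).
It fails at once if the dispenser is shoved more than 25 mm out of its place (distance of dispenser from where it was at the start of the episode above 0.025 m).
It fails at once if another thing is moved more than 15 mm or tipped (distance of any of organiser, pin_tin, magnifier, tumbler, bottle, tape_roll from where it was at the start of the episode above 0.015 m or angle between any of organiser, pin_tin, magnifier, tumbler, bottle, tape_roll's own z axis and vertical above 0.2 rad).
It also fails if it takes over 45 s, if anything falls off the work surface, if the arm or the gripper's body presses on something with over 40 N, if the wrist force passes 120 N, or if a joint passes its speed limit or range.

## Working session

There is one attempt and no reset: what is moved stays moved. The work goes in short steps, Python scripts to look and compute and a tool call to move; the robot and the scene stay as the last step left them, time stands still between calls to the robot, and variables do not carry over. Pictures are saved under pics/ and viewed, and the job is handed in when it is done.

Besides the shell and the picture viewer there is one more tool, called in YAML: its name, and indented under it one key for each argument. move_arm: Moves the arm, as the interface text tells. Its arguments: {"type":"object","properties":{"increments":{"type":"array","items":{"type":"number"}}},"required":["increments"]}

```bash
mkdir -p pics
cat > h.py <<'E'
import numpy as np, cv2
from workcell import ctrl
def grab(n,f):
    d=ctrl.get_image(n); cv2.imwrite('pics/'+f,d['frame'][:,:,::-1]); 
    np.save('pics/'+f[:-4]+'_pose.npy',np.array(d['pose'])); return d
def ray(d,u,v,z):
    H=d['frame'].shape[0]; f=H/2/np.tan(np.radians(d['vertical_fov'])/2)
    T=np.array(d['pose']); r=T[:3,:3]@np.array([(u-d['cx'])/f,(v-d['cy'])/f,1]); o=T[:3,3]
    return o+r*(z-o[2])/r[2]
def proj(d,p):
    H=d['frame'].shape[0]; f=H/2/np.tan(np.radians(d['vertical_fov'])/2)
    T=np.array(d['pose']); c=T[:3,:3].T@(np.array(p)-T[:3,3]); return c[0]/c[2]*f+d['cx'],c[1]/c[2]*f+d['cy']
E
python3 - <<'E'
from h import *
for n in('top','side'):
    d=grab(n,n+'1.png'); print(n,d['vertical_fov'],d['cx'],d['cy'],np.round(d['pose'],3).tolist())
o=ctrl.get_obs(); print({k:np.round(v,3).tolist() for k,v in o.items()})
E
```

```text
top 52.4830260954121 251.10526164793518 187.26628953949853 [[-0.014, -0.994, 0.109, 528.193], [-1.0, 0.014, -0.001, 17.954], [-0.0, -0.109, -0.994, 981.347], [0.0, 0.0, 0.0, 1.0]]
side 55.4156374632798 258.86543129545976 192.81257959078988 [[0.959, -0.151, 0.241, 397.897], [-0.284, -0.464, 0.839, -681.477], [-0.014, -0.873, -0.488, 463.587], [0.0, 0.0, 0.0, 1.0]]
{'t': 0.1, 'qpos': [-1.327, 0.424, 1.631, -0.0, 1.089, -0.019], 'qvel': [0.001, -0.003, -0.001, -0.0, -0.0, -0.0], 'joint_torque': [0.0, -54.562, -27.432, 0.065, 0.019, -0.0], 'ee_pos': [162.245, -603.053, 221.982], 'orientation': [-3.113, -0.411, 0.0], 'ft_force': [-0.02, -0.335, -0.802], 'moment': [-0.001, -0.004, 0.014], 'width': 87.561}
```

View pics/top1.png

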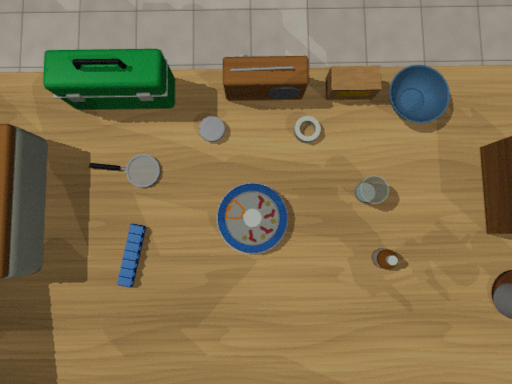

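View pics/side1.png

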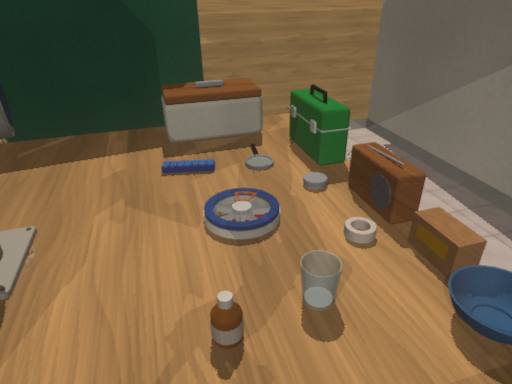

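Run:
```python
from h import *
im=cv2.imread('pics/top1.png')[175:262,208:298]
cv2.imwrite('pics/top1z.png',cv2.resize(im,None,fx=6.5,fy=6.5,interpolation=cv2.INTER_CUBIC))
im=cv2.imread('pics/side1.png')[180:245,195:290]
cv2.imwrite('pics/side1z.png',cv2.resize(im,None,fx=8,fy=8,interpolation=cv2.INTER_CUBIC))
d=ctrl.get_image('top'); f=d['frame']; hsv=cv2.cvtColor(f,cv2.COLOR_RGB2HSV)
m=cv2.inRange(hsv,(100,120,60),(125,255,255)); m[:,:208]=0;m[:,298:]=0;m[:175]=0;m[262:]=0
v,u=np.nonzero(m)
P=np.array([ray(d,a,b,32)[:2] for a,b in zip(u,v)])
pts=np.stack([u,v],1).astype(np.int32); hull=cv2.convexHull(pts)
W=np.array([ray(d,a,b,32)[:2] for a,b in hull[:,0]],np.float32)
print('circle',cv2.minEnclosingCircle(W)); 
e=cv2.fitEllipse(W); print(e)
print('inner band median', np.percentile(np.hypot(*(P-np.array(e[0])).T),[2,50,98]))
```

```text
circle ((558.4535522460938, 15.547164916992188), 84.06188201904297)
((558.5015258789062, 15.616908073425293), (166.88490295410156, 167.52267456054688), 61.493492126464844)
inner band median [66.94806205 75.75895048 83.53833971]
```

View pics/top1z.png

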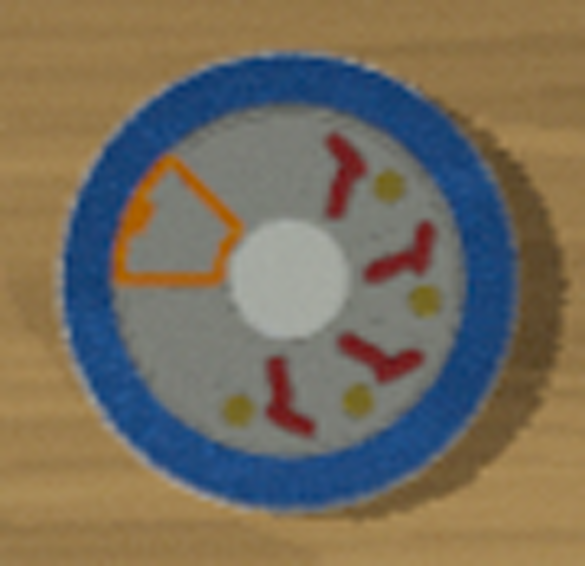

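View pics/side1z.png

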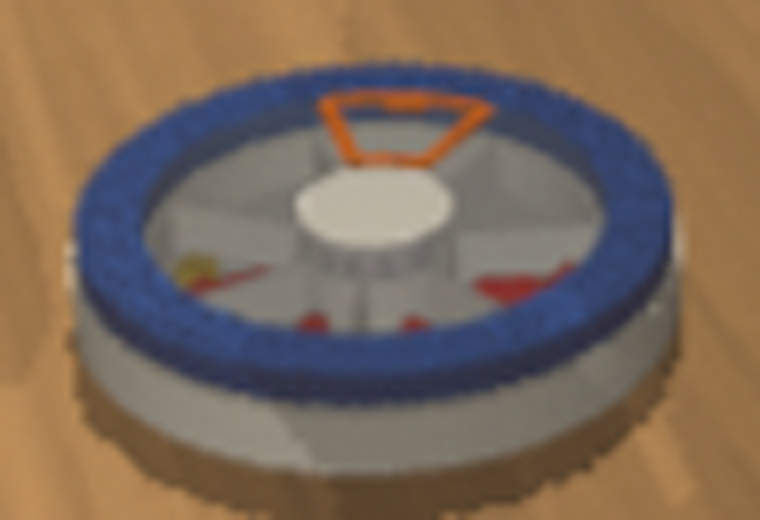

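```bash
cat >> h.py <<'E'
from scipy.spatial.transform import Rotation as Ro
C=np.array([558.5,15.6])
def inc(p,o=None):
    o=o or ctrl.get_obs(); R=Ro.from_rotvec(o['orientation']).as_matrix()
    return np.round((np.array(p)-np.array(o['ee_pos']))@R,1)
def masks(n='top'):
    d=ctrl.get_image(n); f=d['frame']; hsv=cv2.cvtColor(f,cv2.COLOR_RGB2HSV); B=np.zeros(f.shape[:2],np.uint8); B[175:262,208:298]=1
    out={}
    for k,lo,hi,z in(('orange',(9,190,150),(17,255,255),32),('red',(0,150,80),(6,255,255),13),('red2',(174,150,80),(180,255,255),13),('yel',(22,150,90),(32,255,255),13)):
        m=cv2.inRange(hsv,lo,hi)*B; n_,_,s,c=cv2.connectedComponentsWithStats(m)
        out[k]=[]
        for i in range(1,n_):
            if s[i,4]<3: continue
            p=ray(d,*c[i],z)[:2]-C; out[k].append((int(s[i,4]),np.round(p,1).tolist(),round(float(np.hypot(*p)),1),round(float(np.degrees(np.arctan2(p[1],p[0]))),1)))
        v,u=np.nonzero(m)
        if len(u) and k=='orange':
            p=ray(d,(u.min()+u.max())/2,(v.min()+v.max())/2,z)[:2]-C; out['obox']=(np.round(p,1).tolist(),np.degrees(np.arctan2(p[1],p[0])))
    return out
E
python3 - <<'E'
from h import *
for k,v in masks().items(): print(k,v)
o=ctrl.get_obs();print(np.round(Ro.from_rotvec(o['orientation']).as_matrix(),4).tolist())
print(inc([512,-42,220]),inc([512,-42,80]))
E
```

```text
orange [(46, [29.6, 45.7], 54.5, 57.1), (31, [3.2, 39.8], 39.9, 85.5)]
obox ([22.1, 42.2], np.float64(62.3284218131912))
red [(3, [48.5, -20.0], 52.4, -22.4), (13, [38.6, -22.8], 44.8, -30.5), (21, [8.2, -44.7], 45.5, -79.6), (17, [-30.2, -35.5], 46.6, -130.4), (21, [-45.9, 3.0], 46.0, 176.3)]
red2 [(6, [48.0, -22.5], 53.0, -25.1), (4, [29.2, -19.2], 34.9, -33.4), (5, [-33.0, -35.3], 48.3, -133.1), (3, [-51.0, 1.4], 51.0, 178.4)]
yel [(9, [35.7, -38.0], 52.2, -46.8), (10, [-8.6, -52.1], 52.8, -99.4), (9, [-45.9, -25.8], 52.7, -150.7), (9, [-49.1, 20.6], 53.2, 157.3)]
[[0.9657, 0.2598, -0.0003], [0.2598, -0.9657, 0.0009], [-0.0, -0.001, -1.0]]
[ 483.5 -451.1    2.6] [ 483.5 -450.9  142.6]
```

move_arm:
  increments: [255,40,-38,0,0,255,85,-80,0,0,255,130,-121,0,0,255,175,-163,0,0,255,220,-205,0,0,255,265,-247,0,0,255,310,-289,0,0,255,355,-331,0,0,255,400,-373,0,0,255,445,-415,0,0,255,484,-451,2,0,255,484,-451,2,0]

```text
t: 1.7
ee_pos: [514.0, -39.2, 220.5]
orientation: [-3.112, -0.419, -0.001]
ft_force: [-0.2, 0.1, -0.7]
width: 0.3
```

Run:
```python
from h import *
o=ctrl.get_obs(); print({k:np.round(v,3).tolist() for k,v in o.items()}); print(inc([512,-42,60]),inc([512,-42,36]),inc([512,-42,32]))
```

```text
{'t': 1.7, 'qpos': [-0.1, 0.265, 1.872, 0.001, 1.004, 1.203], 'qvel': [-0.062, -0.02, 0.041, -0.018, 0.009, -0.04], 'joint_torque': [1.778, -42.427, -26.648, 0.28, -0.197, 0.431], 'ee_pos': [513.951, -39.171, 220.465], 'orientation': [-3.112, -0.419, -0.001], 'ft_force': [-0.163, 0.075, -0.725], 'moment': [-0.067, -0.02, -0.008], 'width': 0.337}
[ -2.7   2.4 160.5] [ -2.7   2.4 184.5] [ -2.7   2.4 188.5]
```

move_arm:
  increments: [255,-3,2,40,0,255,-3,2,80,0,255,-3,2,120,0,255,-3,2,150,0,255,-3,2,168,0,255,-3,2,176,0,255,-3,2,178,0,255,-3,2,178,0]

```text
t: 2.7
ee_pos: [512.0, -41.9, 43.1]
orientation: [-3.113, -0.418, -0.002]
ft_force: [0.3, 0.7, 0.4]
width: 0.0
```

Run:
```python
from h import *
grab('top','top2.png');grab('side','side2.png')
o=ctrl.get_obs(); print({k:np.round(v,3).tolist() for k,v in o.items()}); print(inc([512,-42,32]))
a=cv2.imread('pics/top2.png')[120:312,128:384];b=cv2.imread('pics/side2.png')[100:292,128:384]
cv2.imwrite('pics/c2.png',cv2.resize(np.vstack([a,b]),None,fx=1.5,fy=1.5))
```

```text
{'t': 2.8, 'qpos': [-0.105, 0.55, 1.971, 0.002, 0.619, 1.196], 'qvel': [0.003, 0.001, 0.0, 0.001, -0.001, 0.0], 'joint_torque': [-0.075, -49.474, -15.219, 0.024, -0.06, -0.002], 'ee_pos': [512.157, -41.802, 43.211], 'orientation': [-3.113, -0.419, -0.003], 'ft_force': [0.195, -0.292, 0.023], 'moment': [0.001, 0.002, -0.019], 'width': 0.32}
[-0.2  0.2 11.2]
```

View pics/c2.png

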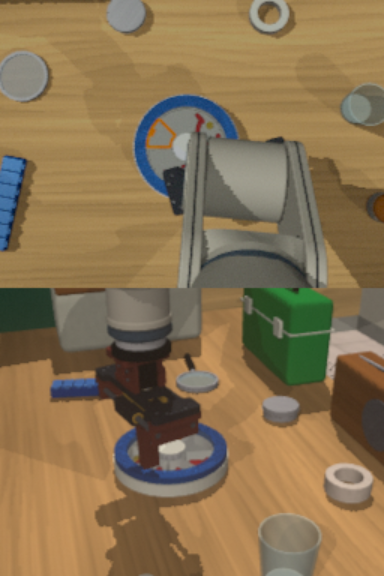

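The top view shows the arm reaching over the near right of the dial. In the side view the closed fingers hang just above the blue band, nothing else near. Next I'll press down gently and read the force.

move_arm:
  increments: [255,0,0,5,0,255,0,0,9,0,255,0,0,11,0,255,0,0,11.5,0,255,0,0,12,0,255,0,0,12,0,255,0,0,12,0]

```text
t: 3.68
ee_pos: [512.5, -42.2, 32.0]
orientation: [-3.113, -0.419, -0.004]
ft_force: [-2.6, -2.2, 12.5]
width: 0.8
```

Run:
```python
from h import *
o=ctrl.get_obs(); print({k:np.round(v,3).tolist() for k,v in o.items()})
```

```text
{'t': 3.675, 'qpos': [-0.106, 0.571, 1.972, 0.001, 0.596, 1.196], 'qvel': [0.002, 0.001, 0.001, 0.001, 0.0, -0.002], 'joint_torque': [1.237, -44.807, -13.99, 0.498, -0.826, 0.042], 'ee_pos': [512.489, -42.172, 32.036], 'orientation': [-3.113, -0.419, -0.004], 'ft_force': [-2.557, -2.249, 12.495], 'moment': [-0.391, 0.523, -0.046], 'width': 0.845}
```

```bash
cat >> h.py <<'E'
def arc(deg,n,dz,r=74):
    o=ctrl.get_obs(); p=np.array(o['ee_pos']); a0=np.arctan2(p[1]-C[1],p[0]-C[0]); print('r',np.hypot(*(p[:2]-C)),'a0',np.degrees(a0))
    s=[]
    for i in range(1,n+1):
        a=a0-np.radians(deg)*i/n
        q=inc([C[0]+r*np.cos(a),C[1]+r*np.sin(a),p[2]-dz],o); s.append(q.tolist())
    print(s)
E
python3 -c "
from h import *
arc(55,11,0.7)"
```

```text
r 73.85598437306793 a0 -128.53476824614728
[[-3.7, -5.3, 0.7], [-6.8, -11.0, 0.7], [-9.4, -16.9, 0.7], [-11.4, -23.0, 0.7], [-13.0, -29.3, 0.7], [-13.9, -35.6, 0.7], [-14.3, -42.1, 0.7], [-14.2, -48.5, 0.7], [-13.5, -55.0, 0.7], [-12.2, -61.3, 0.7], [-10.4, -67.5, 0.7]]
```

move_arm:
  increments: [255,-3.7,-5.3,0.7,0,255,-6.8,-11,0.7,0,255,-9.4,-16.9,0.7,0,255,-11.4,-23,0.7,0,255,-13,-29.3,0.7,0,255,-13.9,-35.6,0.7,0,255,-14.3,-42,0.7,0,255,-14.2,-48.5,0.7,0,255,-13.5,-55,0.7,0,255,-12.2,-61.3,0.7,0,255,-10.4,-67.5,0.7,0,255,-10.4,-67.5,0.7,0]

```text
t: 5.18
ee_pos: [485.7, 20.5, 32.1]
orientation: [3.113, 0.42, 0.007]
ft_force: [-0.1, -0.4, 8.8]
width: 0.2
```

Run:
```python
from h import *
grab('top','top3.png');grab('side','side3.png')
o=ctrl.get_obs(); print({k:np.round(v,3).tolist() for k,v in o.items()}); arc(55,11,0.7)
for k,v in masks().items(): print(k,v)
a=cv2.imread('pics/top3.png')[170:268,200:300];b=cv2.imread('pics/side3.png')[100:292,128:384]
cv2.imwrite('pics/c3.png',np.hstack([cv2.resize(a,(390,384)),cv2.resize(b,(400,384))]))
```

```text
{'t': 5.275, 'qpos': [0.017, 0.546, 2.035, 0.001, 0.556, 1.319], 'qvel': [-0.003, 0.001, 0.0, -0.0, 0.001, 0.001], 'joint_torque': [0.188, -43.139, -11.895, 0.047, -0.188, 0.004], 'ee_pos': [485.727, 20.344, 32.079], 'orientation': [3.113, 0.42, 0.007], 'ft_force': [-0.426, 0.13, 9.85], 'moment': [-0.014, 0.091, 0.048], 'width': -0.0}
r 72.92731262780066 a0 176.26995381646327
[[1.4, -6.4, 0.7], [4.2, -12.1, 0.7], [7.6, -17.6, 0.7], [11.5, -22.8, 0.7], [15.8, -27.6, 0.8], [20.5, -32.1, 0.8], [25.5, -36.1, 0.8], [30.9, -39.6, 0.8], [36.6, -42.7, 0.8], [42.5, -45.3, 0.9], [48.6, -47.3, 0.9]]
orange [(4, [62.6, 2.7], 62.7, 2.4), (38, [39.3, 21.9], 45.0, 29.2)]
obox ([43.8, 15.1], np.float64(19.085173933655877))
red [(12, [42.2, -23.6], 48.3, -29.2), (11, [11.2, -49.3], 50.6, -77.2), (7, [3.5, -34.9], 35.1, -84.3), (4, [-28.5, -28.2], 40.1, -135.3)]
red2 [(3, [34.3, -19.7], 39.6, -29.9), (4, [5.9, -41.2], 41.6, -81.9), (5, [-25.5, -25.5], 36.1, -135.0)]
yel [(9, [35.7, -38.0], 52.2, -46.8), (10, [-8.6, -52.1], 52.8, -99.4)]
```

View pics/c3.png

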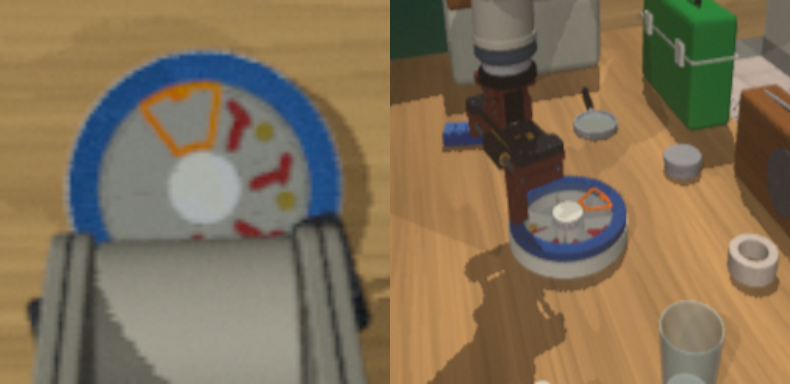

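Crop, left: the flap (about 183,118) has moved one well and is now just short of the first full well. Nothing has slipped and the tray hasn't moved. I'll do the second half of the arc the same way.

move_arm:
  increments: [255,1.4,-6.4,0.7,0,255,4.2,-12.1,0.7,0,255,7.6,-17.6,0.7,0,255,11.5,-22.8,0.7,0,255,15.8,-27.6,0.8,0,255,20.5,-32.1,0.8,0,255,25.5,-36.1,0.8,0,255,30.9,-39.6,0.8,0,255,36.6,-42.7,0.8,0,255,42.5,-45.3,0.9,0,255,45,-46.2,0.9,0,255,45,-46.2,0.9,0]

```text
t: 6.82
ee_pos: [518.0, 77.0, 32.1]
orientation: [3.113, 0.42, 0.01]
ft_force: [0.6, 0.5, 9.2]
width: 0.7
```

Run:
```python
from h import *
grab('top','top4.png');grab('side','side4.png')
o=ctrl.get_obs(); print({k:np.round(v,3).tolist() for k,v in o.items()}); 
for k,v in masks().items(): print(k,v)
a=cv2.imread('pics/top4.png')[170:268,200:300];b=cv2.imread('pics/side4.png')[100:292,128:384]
cv2.imwrite('pics/c4.png',np.hstack([cv2.resize(a,(390,384)),cv2.resize(b,(400,384))]))
```

```text
{'t': 6.925, 'qpos': [0.125, 0.578, 1.955, -0.0, 0.602, 1.428], 'qvel': [-0.001, -0.003, 0.001, -0.001, -0.001, -0.001], 'joint_torque': [0.147, -46.621, -13.403, 0.047, -0.183, -0.006], 'ee_pos': [517.947, 76.933, 32.094], 'orientation': [3.113, 0.42, 0.01], 'ft_force': [-0.611, -1.013, 8.735], 'moment': [-0.064, 0.062, -0.013], 'width': 0.243}
orange [(3, [49.5, -12.2], 51.0, -13.9), (3, [44.1, -47.2], 64.6, -46.9)]
obox ([38.2, -31.2], np.float64(-39.23975331014926))
red [(14, [42.6, -22.7], 48.2, -28.0), (4, [28.5, -19.2], 34.4, -34.0), (10, [4.4, -38.7], 38.9, -83.5), (7, [-32.9, -41.7], 53.1, -128.3)]
red2 [(3, [32.7, -18.9], 37.7, -30.0), (12, [11.1, -49.6], 50.8, -77.4), (3, [-29.6, -45.1], 53.9, -123.3), (4, [-32.9, -36.1], 48.9, -132.3)]
yel [(9, [35.7, -38.0], 52.2, -46.8), (10, [-8.6, -52.1], 52.8, -99.4)]
```

View pics/c4.png

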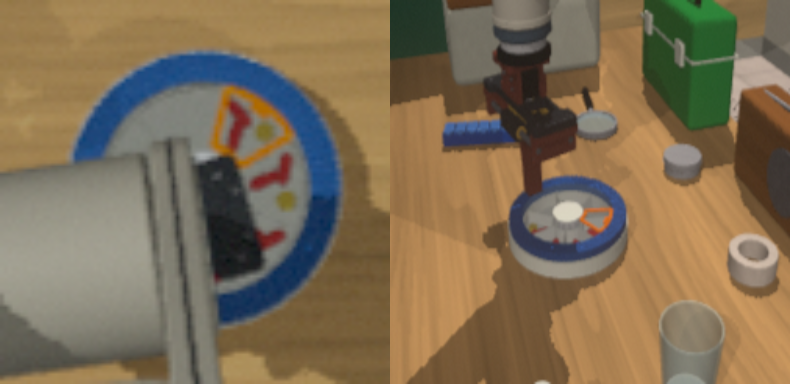

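The flap (around 250,125) now frames the first red and yellow dose. I'll lift straight up and then back away to the right.

move_arm:
  increments: [255,0,0,-3,0,255,0,0,-15,0,255,0,0,-40,0,255,0,0,-80,0,255,0,0,-130,0,255,0,0,-180,0,255,-40,40,-185,0,255,-60,90,-185,0,255,-80,140,-185,0,255,-90,190,-185,0,255,-100,240,-185,0,255,-100,260,-185,0]

```text
t: 8.48
ee_pos: [489.0, -202.6, 217.3]
orientation: [3.114, 0.416, 0.011]
ft_force: [-0.1, 1.5, 0.0]
width: 0.5
```

move_arm:
  increments: [255,-10,50,0,0,255,-20,100,0,0,255,-20,130,0,0,255,-20,130,0,0,255,-20,130,0,0]

```text
t: 9.1
ee_pos: [503.4, -331.8, 217.0]
orientation: [-3.113, -0.416, -0.01]
ft_force: [0.8, 0.2, -0.6]
width: 0.5
```

Run:
```python
from h import *
d=grab('top','top5.png');grab('side','side5.png')
o=ctrl.get_obs(); print({k:np.round(v,3).tolist() for k,v in o.items()}); 
for k,v in masks().items(): print(k,v)
f=d['frame'];hsv=cv2.cvtColor(f,cv2.COLOR_RGB2HSV)
m=cv2.inRange(hsv,(100,120,60),(125,255,255)); m[:,:208]=0;m[:,298:]=0;m[:175]=0;m[262:]=0
v,u=np.nonzero(m);hull=cv2.convexHull(np.stack([u,v],1).astype(np.int32))
print(cv2.fitEllipse(np.array([ray(d,a,b,32)[:2] for a,b in hull[:,0]],np.float32)))
a=cv2.imread('pics/top5.png');z=cv2.resize(a[170:268,200:300],(280,276),interpolation=cv2.INTER_CUBIC)
q=cv2.imread('pics/top1.png'); df=cv2.absdiff(a,q)
c=np.zeros((600,792,3),np.uint8);c[:384,:512]=a;c[:276,512:]=z;c[384:,:288]=cv2.resize(df,(288,216));c[384:,288:576]=cv2.resize(cv2.imread('pics/side5.png'),(288,216))
cv2.imwrite('pics/c5.png',c)
```

```text
{'t': 9.2, 'qpos': [-0.605, 0.395, 1.688, 0.005, 1.054, 0.697], 'qvel': [-0.0, -0.001, -0.006, -0.002, 0.0, -0.003], 'joint_torque': [-0.34, -51.956, -26.954, 0.063, -0.058, 0.008], 'ee_pos': [503.584, -331.724, 217.289], 'orientation': [-3.113, -0.417, -0.01], 'ft_force': [0.263, -0.385, -0.581], 'moment': [-0.024, 0.006, 0.05], 'width': 0.536}
orange [(3, [23.4, -12.6], 26.6, -28.4)]
obox ([35.8, -29.9], np.float64(-39.923951041491435))
red [(12, [43.5, -22.2], 48.8, -27.0), (22, [8.6, -45.3], 46.1, -79.2), (25, [-29.9, -34.8], 45.9, -130.6), (11, [-41.0, 4.9], 41.3, 173.1), (7, [-54.1, -2.9], 54.1, -176.9)]
red2 [(4, [44.7, -25.7], 51.5, -30.0), (7, [34.2, -19.9], 39.6, -30.1), (9, [-46.6, 3.5], 46.7, 175.7)]
yel [(10, [35.2, -38.3], 52.0, -47.4), (10, [-8.6, -52.1], 52.8, -99.4), (10, [-46.1, -25.4], 52.7, -151.2), (10, [-48.7, 19.8], 52.5, 157.9)]
((558.5180053710938, 15.529596328735352), (166.85743713378906, 167.38954162597656), 82.03753662109375)
```

View pics/c5.png

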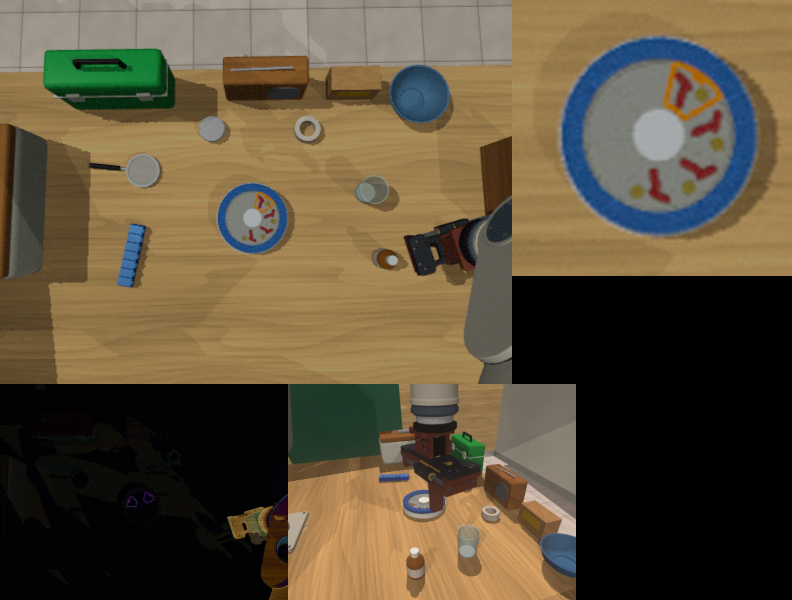

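The flap (262,203 in the top view) frames the first dose, and everything else is where it was; the difference image shows only the flap, the arm and shadows. One finer check of the flap angle before I hand in.

Run:
```python
from h import *
d=ctrl.get_image('top')
for n in('top1','top5'):
    im=cv2.imread(f'pics/{n}.png'); hsv=cv2.cvtColor(im,cv2.COLOR_BGR2HSV)
    m=cv2.inRange(hsv,(7,150,110),(19,255,255)); B=np.zeros_like(m);B[175:262,208:298]=1
    v,u=np.nonzero(m*B); P=np.array([ray(d,a,b,32)[:2] for a,b in zip(u,v)])-C
    P=P[(np.hypot(*P.T)<68)&(np.hypot(*P.T)>20)]
    (c,s,a)=cv2.minAreaRect(P.astype(np.float32)); h=cv2.convexHull(P.astype(np.float32)); M=cv2.moments(h); q=np.array([M['m10'],M['m01']])/M['m00']
    an=np.degrees(np.arctan2(P[:,1],P[:,0])); print(n,len(P),'hull centroid',q,np.hypot(*q),np.degrees(np.arctan2(q[1],q[0])),'ext',an.min(),an.max(),(an.min()+an.max())/2)
```

```text
top1 102 hull centroid [18.00623013 42.40225401] 46.06707576012987 66.99136632097006 ext 42.82185885403911 92.52765627718253 67.67475756561082
top5 102 hull centroid [ 36.59841091 -27.31963707] 45.67062787618572 -36.74025693189058 ext -62.798893905909196 -11.06880424654307 -36.93384907622613
```

Run:
```python
from h import *
print(ctrl.close_job())
```

```text
the job is handed in; nothing more can be done
None
```

I turned the dial two clicks clockwise, and the orange flap now sits over the first full well. I used the closed fingertips on the blue band, pressing with about 9–12 N. I then lifted the hand straight up, moved it well away to the right and handed the job in at about 9 s of robot time.

- **Dial turn:** the flap moved from about 67° to −37° around the axis, 103.7–104.6° by two measures. Two clicks are 102.9°, so the gap of 1–2° is within pixel accuracy. It was read from one picture with the hand away. I did not measure the dial's speed.
- **Flap over the dose:** the final picture shows the flap framing the first red capsules and yellow tablet.
- **Dispenser:** its centre stayed within about 0.1 mm of where it started.
- **Other things:** comparing the top-view pictures from before and after showed changes only at the flap, the arm and its shadows.
- **Robot:** the force reading was near zero after the hand was away.

No check failed. The job was handed in without a verdict, as the interface gives none.

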